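Index the tag carrier with a setting block and hold it flush

TASK

Set the steel setting block down into the one gap beside the tag carrier that is already wide enough for it, its 24 mm thickness across the gap and flat on the channel floor (don't drop it in, and don't shove the carrier along to open the narrow gap), and let go of the block. Then push the carrier by its grip lug along the channel against the block, so that carrier, block and stop are pressed flush together with nothing between. Finish while still holding it pressed there with about 10 N, for the tags to be marked, and leave the other parts lying around alone.

Things in the scene. Friction and masses are not known exactly. Their poses are not given: they have to be found in the camera images.
- channel: Grey channel fixed to the worktop: base plate 82 x 228 x 10 mm with a rail 12 mm wide and 12 mm high along each long side. Origin: centre of its underside; y runs along the channel, z up. Channel floor 10 mm, rail tops 22 mm above the origin; clear width between the rails 58 mm (x = -29 to +29 mm). Position and yaw (+-0.25 rad) vary.
- carrier: Loose aluminium tag carrier in the channel between the stops, 0.5 kg: plate 55 (x) x 80 (y, along the channel) x 12 mm, two thin tags in its face, a central upright grip lug 16 (x) x 30 (y) x 22 mm. Origin: centre of underside, on the channel floor; lug top 34 mm above. Slides with a few N of friction, 1.5 mm play to each rail. Starts with a gap of 28 to 32 mm to one stop, 8 to 12 mm to the other.
- thin_stop: Thin steel stop screwed down across one end of the channel (which end varies), 56 (x) x 20 (y) x 12 mm high. Origin: centre of its underside, on the channel floor, 80 mm along the channel from the channel's middle; its inner face is 70 mm from the middle. The wide gap is on its side.
- thick_stop: Thick steel stop screwed down across the other end of the channel, 56 (x) x 60 (y) x 12 mm high. Origin: centre of its underside, on the channel floor, 80 mm from the channel's middle; its inner face is 50 mm from the middle, so the gap on its side is the narrow one.
- gauge_block: Loose steel setting block, plain rectangular with two round holes in its top: 24 (x) x 37 (y) x 25 mm high, 0.11 kg. Origin: centre of its underside. In the channel it stands 13 mm above stops, rails and carrier plate. Lies on the worktop right of the channel; it may have swapped places with the V-block.
- v_block: Bystander: loose steel V-block, 28 x 36 x 30 mm, with a deep V groove in its top; not the setting block. Origin: centre of its underside. Leave alone.
- collet_nut: Bystander: loose black collet nut, ring 38 mm wide, 18 mm high, to the left of the channel. Origin: centre of its underside. Leave alone.
- chrome_sleeve: Bystander: loose chrome sleeve standing on end behind the channel, 19 mm wide, 30 mm high. Origin: centre of its underside. Leave alone.
Mind the look-alikes: they are no part of the job. Leave any orange or yellow look-alike of the gauge_block alone. Leave any purple look-alike of the carrier alone.

How it is judged:
By the outcome, as a careful person would: the job done as asked, in the order asked, and still so for the second after the job is handed in, while the arm keeps its last pose, push and grip.
It also fails if it takes over 45 s, if anything falls off the work surface, if the arm or the gripper's body presses on something with over 40 N, if the wrist force passes 120 N, or if a joint passes its speed limit or range.

ROBOT

A 6-joint arm with a two-finger parallel gripper is mounted at the origin on a cart in front of the work surface, level with it; the furniture and walls round the work are solid. World frame = base frame: x ahead of the robot, y to its left, z up, the work surface at z = 0. Lengths are in m, angles in degrees, forces in N, time in s.
With the tool pointing down it reaches from about 0.25 to 0.725 m from the base axis. Payload 9.7 kg.
Tool frame: the origin (TCP) lies between the finger pads; the fingertips stand 22 mm ahead of it and the grasp point (between the pads) lies 3 mm ahead of it; z points along the fingers, y is the line along which they close (so a half turn about z gives the same grasp; the last joint's range is limited). The gripper opens to 85 mm and grips with 20 to 120 N. Pads are 22 mm wide; open, the fingers measure 114 mm over their backs; the gripper's body (76 mm by 85 mm) begins 54 mm behind the grasp point. The pads swing forward as they close: fully open they stand 13 mm farther back than shut.
Start: joints at [-70.932, 4.979, 10.078, 95.1, 0, 90], TCP at [0.18, -0.52, 0.22] pointing down, gripper open.
Joint ranges: [-179.16, 179.16], [-48.56, 103.87], [-65.8, 70.77], [-126.05, 130.52], [-82.76, 87.17], [-180, 180]. Speed limits (degrees/s): [127.2, 127.2, 147.25, 180, 180, 180].

INTERFACE

Orientations are given as [roll, pitch, yaw] about the fixed x, y, z axes, in that order (R = Rz(yaw) Ry(pitch) Rx(roll)).
In Python, from workcell import bot, viewer, finder gives the robot as it stands.
- The arm moves only by the tool move_arm, never from a script. Its arguments are lists of equal length, an entry for each row: "offset": the shift along the tool's x, y, z in cm, a list of three; "twist": the turn, a rotation vector about the tool's x, y, z in rad, a list of three; "grip": the opening, from 0 (shut) to 1 (fully open). In form: {"offset": [[x, y, z], ...], "twist": [[ax, ay, az], ...], "grip": [grip, ...]}. A call has 1 to 5 rows; each row shifts and turns the commanded pose from where the row before left it, along the tool's axes as they then stand; what a row does not reach is not made up. A row lasts 1/10 s, in which the tool goes at most 50 mm and 8.59 degrees, less where a joint would pass 70% of its speed; a pose out of reach is approached as far as the arm can. A call is refused whole if a number of a shift passes 5 or a number of a turn 0.15, either way. A call with a gripper value outside its range is refused whole. The fingers move at their own pace and stop on an object; "force" is the grip in N (left out, the last holds). Time passes only in rows, so rows that do not move let the fingers close. It gives the time, the measured TCP pose, the force, the opening and the grip force at its end, in the units of the state.
- bot.get_obs(): the state, without advancing time (a new reading comes with each control period).
- viewer.camera(name): name is "scene" or "side" or "wrist"; returns a dict with "color" (400x640x3 uint8, red, green, blue), "depth" (400x640 float32, m along the optical axis (not along the pixel's ray), 0 where there is no reading), "vfov" (degrees; the focal length in pixels is half the picture's height over the tangent of half this angle, whatever the lens; pixels are square), "cx", "cy" (the principal point, pixels), "position" and "attitude" of the camera in the world; the wrist camera has in their place "tool_from_camera" (4x4, takes a point from camera to tool coordinates, whose origin is the TCP and whose axes are the flange's). Camera axes: x right, y down, z forward; pixel columns grow to the right and rows downward; lengths in m; the calibration is good to about 2 mm. A picture is of the moment at which its call begins: read the wrist's pose just before it.
- bot.job_done(): hands the job in; it is judged then, once.
Trained networks look in a picture, given as the dict that the camera call returned (one of the last four; its "shot" number tells which), for a name from the list of things; names that differ only in an ending like _2 or _b are one class to them, and where a whole thing is asked for, a point or a joint stands for the part that bears it (a point fixed in the world has none). Each returns a list of dicts, best first, with "p" (0 to 1); they miss things now and then, are a little off and sometimes report something else, mostly with a low value. They report only what shows in the picture. A call takes as long as a camera call. They do not tell look-alikes from the thing itself.
- finder.boxes_of(picture, thing): "position" ([column, row] in pixels, amid what is visible of it).
- finder.pinpoint(picture, thing): "position" ([column, row] in pixels: a listed point, or the origin of a listed thing).
The state is a dict: "time": time; "q": joint angles; "qd": joint speeds; "joint_efforts": joint torques, N m; "ee_pos": TCP position; "tcp_rot": TCP orientation; "wrist_force": force on the tool from outside, world axes, zero at the start; "torque": the same for the moment, N m; "opening": finger opening in m; "grasp_force": force on a finger pad.
Only numpy, scipy, OpenCV 4.12 (cv2) and the standard library are available. Lean on these libraries where they do the work, as an engineer would, in place of code of your own. Each camera call takes 0.05 s, during which the arm holds its last target. There are 200 camera calls.

## Working session

There is one attempt and no reset: what is moved stays moved. The work goes in short steps, Python scripts to look and compute and a tool call to move; the robot and the scene stay as the last step left them, time stands still between calls to the robot, and variables do not carry over. Pictures are saved under pics/ and viewed, at most 10 in all, crops included, and the job is handed in when it is done.

Besides the shell and the picture viewer there is one more tool, called after "Call:" as name(argument=value, ...) on one line, values as JSON. move_arm: Moves the arm, as the interface text tells. Its arguments: {"type":"object","properties":{"offset":{"type":"array","items":{"type":"array","items":{"type":"number"}}},"twist":{"type":"array","items":{"type":"array","items":{"type":"number"}}},"grip":{"type":"array","items":{"type":"number"}},"force":{"type":"number"}},"required":["offset","twist","grip"]}

```bash
mkdir -p pics; cat > h.py <<'E'
import numpy as np, cv2
from scipy.spatial.transform import Rotation as R
from workcell import bot, viewer, finder
def K(p):
    f=p["color"].shape[0]/2/np.tan(np.radians(p["vfov"])/2); return f,p["cx"],p["cy"]
def campose(p,obs=None):
    if "tool_from_camera" in p:
        T=np.eye(4);T[:3,:3]=R.from_euler("xyz",obs["tcp_rot"],degrees=True).as_matrix();T[:3,3]=obs["ee_pos"]
        return T@np.array(p["tool_from_camera"])
    T=np.eye(4);a=np.array(p["attitude"],float)
    T[:3,:3]=a if a.shape==(3,3) else R.from_euler("xyz",a,degrees=True).as_matrix()
    T[:3,3]=p["position"];return T
def ray(p,T,u,v):
    f,cx,cy=K(p);d=T[:3,:3]@np.array([(u-cx)/f,(v-cy)/f,1.]);return T[:3,3],d
def on_z(p,T,u,v,z):
    o,d=ray(p,T,u,v);return o+d*(z-o[2])/d[2]
def cloud(p,T):
    f,cx,cy=K(p);D=p["depth"];v,u=np.mgrid[:D.shape[0],:D.shape[1]]
    P=np.stack([(u-cx)/f*D,(v-cy)/f*D,D],-1)@T[:3,:3].T+T[:3,3];P[D<=0]=np.nan;return P
def proj(p,T,X):
    f,cx,cy=K(p);c=(np.asarray(X)-T[:3,3])@T[:3,:3];return c[...,:2]/c[...,2:]*f+[cx,cy]
def save(p,n): cv2.imwrite(f"pics/{n}.png",p["color"][...,::-1])
E
python3 - <<'E'
from h import *
o=bot.get_obs();print({k:np.round(v,3).tolist() for k,v in o.items()})
for n in("scene","side"):
    p=viewer.camera(n);print(n,p["vfov"],p["cx"],p["cy"],p["position"],p["attitude"]);save(p,n)
    T=campose(p);C=cloud(p,T)
    for t in["channel","carrier","thin_stop","thick_stop","gauge_block","v_block","collet_nut","chrome_sleeve"]:
        for r in finder.pinpoint(p,t)[:3]:
            u,v=r["position"];z=.01 if t in("carrier","thin_stop","thick_stop") else 0
            print(t,round(r["p"],2),np.round([u,v]),on_z(p,T,u,v,z).round(3),C[int(np.clip(v,0,399)),int(np.clip(u,0,639))].round(3))
E
```

```text
{'time': 0.0, 'q': [-70.933, 5.011, 10.035, 95.101, -0.002, 90.001], 'qd': [-0.038, 0.006, -0.054, 0.03, -0.04, 0.015], 'joint_efforts': [0.002, -52.04, 46.48, 0.017, 0.0, 0.0], 'ee_pos': [0.18, -0.52, 0.219], 'tcp_rot': [-179.923, 0.002, 19.066], 'wrist_force': [1.217, -0.167, -0.882], 'torque': [0.013, 0.033, -0.002], 'grasp_force': 0.0, 'opening': 0.086}
scene 45.26987958234727 316.4427930440671 205.76518216961762 [-0.16084792  0.77982717  0.65084639] [-120.34597892   -1.46183538 -137.26245965]
channel 0.58 [331. 218.] [ 0.514 -0.03   0.   ] [0.492 0.    0.025]
carrier 0.94 [293. 262.] [0.44  0.181 0.01 ] [0.437 0.184 0.014]
carrier 0.59 [330. 211.] [ 0.527 -0.041  0.01 ] [ 0.507 -0.017  0.028]
carrier 0.35 [305. 191.] [ 0.649 -0.073  0.01 ] [ 0.663 -0.084  0.003]
thin_stop 0.71 [333. 214.] [ 0.511 -0.033  0.01 ] [ 0.498 -0.015  0.024]
thin_stop 0.55 [344. 202.] [ 0.53  -0.102  0.01 ] [ 0.529 -0.1    0.012]
thick_stop 0.96 [313. 228.] [0.503 0.05  0.01 ] [0.489 0.065 0.023]
gauge_block 0.68 [407. 190.] [ 0.458 -0.298  0.   ] [ 0.453 -0.283  0.008]
gauge_block 0.47 [396. 202.] [ 0.
[... 565 characters left out ...]
219.] [ 0.513 -0.036  0.01 ] [ 0.512 -0.046  0.022]
carrier 0.58 [276. 169.] [0.448 0.151 0.01 ] [0.447 0.149 0.012]
thin_stop 0.77 [314. 245.] [ 0.529 -0.114  0.01 ] [ 0.527 -0.12   0.018]
thin_stop 0.59 [375. 235.] [ 0.66  -0.097  0.01 ] [ 0.661 -0.088  0.001]
thick_stop 0.59 [296. 196.] [0.495 0.044 0.01 ] [0.493 0.033 0.021]
gauge_block 0.91 [283. 330.] [ 0.461 -0.299  0.   ] [ 0.462 -0.311  0.023]
gauge_block 0.81 [267. 289.] [ 0.431 -0.212  0.   ] [ 0.433 -0.225  0.018]
gauge_block 0.62 [324. 327.] [ 0.532 -0.3    0.   ] [ 0.529 -0.313  0.024]
collet_nut 0.48 [337. 145.] [0.62  0.267 0.   ] [0.612 0.218 0.033]
chrome_sleeve 0.64 [377. 239.] [ 0.666 -0.1    0.   ] [ 0.665 -0.101  0.002]
```

View pics/side.png

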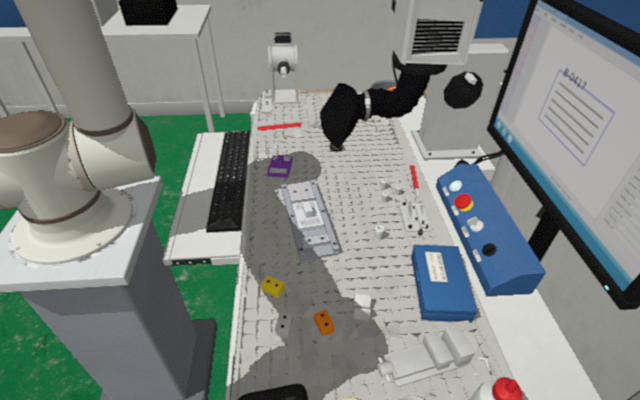

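View pics/scene.png

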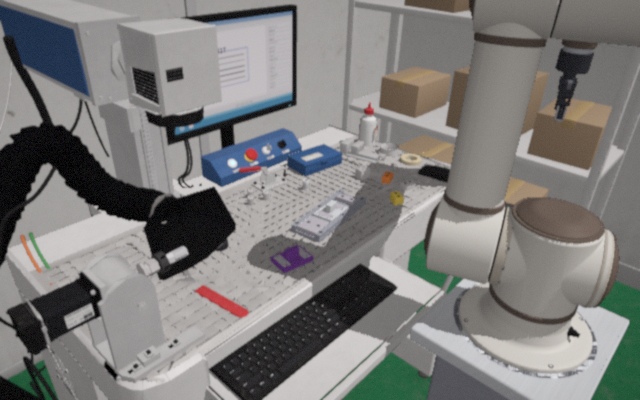

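Side view: the grey two-hole block is at about (283,325), with yellow (272,287) and orange (323,322) look-alikes beside it and the V-block at (363,303). The channel runs (290,190)–(320,250), with the thin stop at the near end. The scene view agrees. I'm moving over the block for a wrist view.

Call:
move_arm(offset=[[4,-1.4,0],[4,-1.4,0],[4,-1.4,0],[4,-1.4,0],[4,-1.4,0]], twist=[[0,0,0],[0,0,0],[0,0,0],[0,0,0],[0,0,0]], grip=[1,1,1,1,1])

```text
time: 1.4
ee_pos: [0.3469, -0.3871, 0.2198]
tcp_rot: [180.0, -0.0, 19.1]
wrist_force: [0.5, -0.6, 0.2]
opening: 0.0853
grasp_force: 0.0
```

Call:
move_arm(offset=[[4,-1.4,0],[4,-1.4,0],[2,-1.4,0],[0,0,0],[0,0,0]], twist=[[0,0,0],[0,0,0],[0,0,0],[0,0,0],[0,0,0]], grip=[1,1,1,1,1])

```text
time: 1.9
ee_pos: [0.4267, -0.3158, 0.2197]
tcp_rot: [180.0, 0.0, 19.1]
wrist_force: [-0.3, -0.2, -0.9]
opening: 0.0854
grasp_force: 0.0
```

```bash
python3 - <<'E'
from h import *
o=bot.get_obs();print(o["time"],o["ee_pos"],o["tcp_rot"],np.round(o["q"],1))
p=viewer.camera("wrist");save(p,"w1");print(p["vfov"],p["cx"],p["cy"],np.round(p["tool_from_camera"],3))
T=campose(p,o);C=cloud(p,T)
np.savez("w1.npz",color=p["color"],C=C,T=T)
for t in["gauge_block","v_block","thin_stop","carrier"]:
    for r in finder.pinpoint(p,t)[:4]:
        u,v=r["position"];print(t,round(r["p"],2),np.round([u,v]),on_z(p,T,u,v,0).round(3),p["color"][int(np.clip(v,0,399)),int(np.clip(u,0,639))])
E
```

```text
1.9 [ 0.4267342  -0.31578933  0.21970209] [1.79991851e+02 1.06404975e-02 1.91433306e+01] [-36.5   2.3   7.3  95.   -0.  124.4]
61.10219373892771 316.7946696169571 199.35501260778258 [[-0.    -0.957 -0.291  0.075]
 [ 1.     0.    -0.001 -0.   ]
 [ 0.001 -0.291  0.957 -0.154]
 [ 0.     0.     0.     1.   ]]
gauge_block 0.97 [332.  66.] [ 0.53  -0.296  0.   ] [252 148  45]
gauge_block 0.96 [310. 132.] [ 0.46  -0.296  0.   ] [231 227 220]
gauge_block 0.73 [233. 121.] [ 0.444 -0.214  0.   ] [125 103  33]
```

View pics/w1.png

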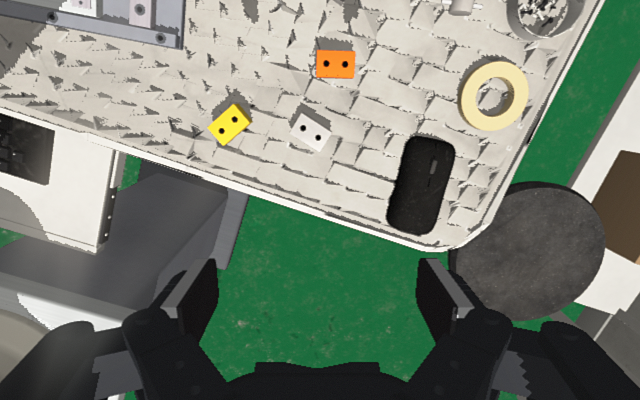

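Wrist view: the grey block is at (311,131), holes along its long side; yellow is at (230,125), orange at (335,63). Next: its exact pose from the depth.

```bash
cat >> h.py <<'E'
def fit(C,xy,z0,z1,r=.04):
    q=C[(np.hypot(C[...,0]-xy[0],C[...,1]-xy[1])<r)&(C[...,2]>z0)&(C[...,2]<z1)]
    (c,s,a)=cv2.minAreaRect((q[:,:2]*1000).astype(np.float32));return len(q),np.round(c,1),np.round(s,1),round(a,1),np.median(q[:,2]).round(4),q[:,:2].mean(0).round(4)
E
python3 - <<'E'
from h import *
d=np.load("w1.npz");C=d["C"]
for z in(.015,.019,.022):print(fit(C,(.46,-.297),z,.035))
print(C[170:175,330:335,2].mean())
# colour-based: bright top face
im=d["color"].astype(int);w=im[95:165,280:345]
hsv=cv2.cvtColor(d["color"],cv2.COLOR_RGB2HSV)
print(hsv[128:140:3,300:326:5].tolist())
E
python3 - <<'E'
from h import *
d=np.load("w1.npz");c=cv2.resize(d["color"][90:170,270:350],(640,640),interpolation=cv2.INTER_CUBIC)[:600]
z=d["C"][90:170,270:350,2];z=np.nan_to_num(z)
cv2.imwrite("pics/w1c.png",c[...,::-1])
print((z[::6,::6]*1000).astype(int))
E
```

```text
(884, array([ 461.9, -296. ]), array([36.9, 24.2]), 76.6, np.float64(0.0251), array([ 0.4623, -0.2959]))
(876, array([ 461.9, -296. ]), array([36.9, 24.2]), 76.6, np.float64(0.0251), array([ 0.4622, -0.2959]))
(872, array([ 461.9, -296. ]), array([36.9, 24.2]), 76.6, np.float64(0.0251), array([ 0.4622, -0.2959]))
0.005862637722605437
[[[16, 24, 118], [17, 28, 63], [16, 12, 230], [16, 12, 230], [16, 12, 231], [18, 24, 180]], [[21, 19, 234], [20, 13, 239], [20, 13, 234], [15, 13, 231], [15, 13, 231], [15, 13, 232]], [[16, 12, 230], [18, 13, 230], [16, 12, 232], [18, 14, 236], [21, 17, 237], [18, 13, 233]], [[15, 13, 234], [15, 13, 235], [16, 12, 233], [19, 22, 129], [15, 24, 64], [19, 12, 239]]]
[[ 1  1  0  3  6  7  6  5  7  8  7  7  5  3]
 [ 3  3  6  8  8  7  4  5  7  6  8  6  6  3]
 [ 3  4  8  6  8  8  2  4  5  6  6  7  6  5]
 [ 6  8  8  8  9  9  6  8  7  6  4  5  8  4]
 [ 6  7  8  8  8 25  7  8  8  8  7  8  1  6]
 [ 9  6  8  8  7 24 24 25  9  6  7  7  7  7]
 [ 7  7  7  7 24 24 24 25 25  7  6  8  8  8]
 [ 4  5  7  8 25 25 26 25 24 25 24  7  6  9]
 [ 2  4  7  8  4 26 25 24 25 26  3  0  8  9]
 [ 8  8  6  6  4  6  7 25 24 26  5  3  7  5]
 [ 8  7  7  8  7  6  5  7 25  9  6  8  8  6]
 [ 8  8  7  4  8  7  8  7  5  9  8  7  8  7]
 [ 4  7  8  5  5  7  7  6  6  4  4  2  4  7]
 [ 8  5  7  4  6  5  7  8  7  6  3  9  8  7]]
```

View pics/w1c.png

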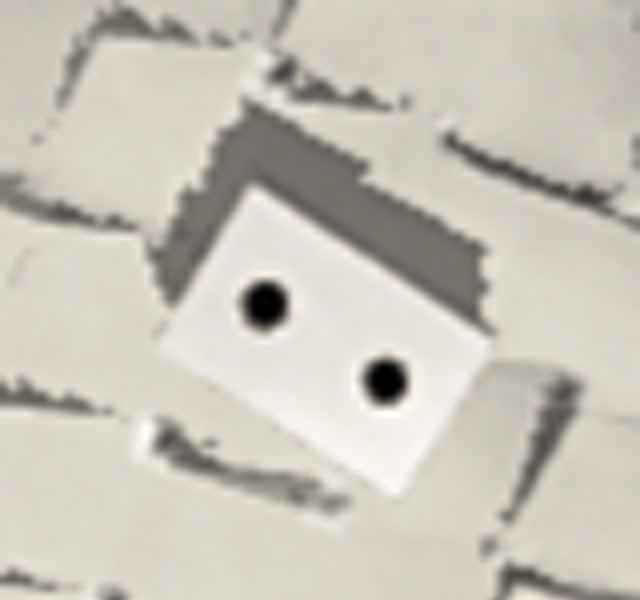

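The block measures 36.9 x 24.2 x 25 mm at (0.462, -0.296), long axis at 76.6°, which matches the setting block. I'm going over it, turning -32.5° and pre-closing.

Call:
move_arm(offset=[[4,-0.7,0],[0,0,2.5],[0,0,2.5],[0,0,2.5],[0,0,2.5]], twist=[[0,0,0],[0,0,0.142],[0,0,0.142],[0,0,0.142],[0,0,0.142]], grip=[0.6,0.6,0.6,0.6,0.6], force=40)

```text
time: 2.65
ee_pos: [0.4617, -0.2968, 0.1187]
tcp_rot: [180.0, -0.0, -13.9]
wrist_force: [-0.1, 0.0, 0.9]
opening: 0.051
grasp_force: 0.0
```

Call:
move_arm(offset=[[0,0,0],[0,0,0]], twist=[[0,0,0],[0,0,0]], grip=[0.6,0.6])

```text
time: 2.85
ee_pos: [0.4618, -0.2966, 0.1202]
tcp_rot: [-180.0, 0.0, -13.3]
wrist_force: [-0.2, 0.3, 1.0]
opening: 0.0515
grasp_force: 0.0
```

```bash
cat >> h.py <<'E'
def tool(o):
    T=np.eye(4);T[:3,:3]=R.from_euler("xyz",o["tcp_rot"],degrees=True).as_matrix();T[:3,3]=o["ee_pos"];return T
def wrist(n):
    o=bot.get_obs();p=viewer.camera("wrist");save(p,n);T=campose(p,o);C=cloud(p,T);W=tool(o)
    np.savez(n+".npz",color=p["color"],C=C,T=T,W=W);return o,p,T,C,W,(C-W[:3,3])@W[:3,:3]
E
python3 - <<'E'
from h import *
o,p,T,C,W,L=wrist("w2");print(o["time"],o["ee_pos"],o["tcp_rot"],o["opening"])
print(fit(C,o["ee_pos"][:2],.018,.032,.032))
# finger points in tool frame
for s in(-1,1):
    m=(s*L[...,1]>.02)&(s*L[...,1]<.06)&(abs(L[...,0])<.02)&(L[...,2]<.06)&(L[...,2]>-.04)
    q=L[m];print(len(q),np.nanpercentile(q,[1,50,90,99,100],axis=0).round(4).tolist())
    q=q[q[:,2]>np.nanpercentile(q[:,2],90)];print(np.median(q,0))
E
```

```text
2.85 [ 0.4617591  -0.29664585  0.12023509] [-1.79995845e+02  1.54421000e-02 -1.32832232e+01] 0.051544084624606586
(1527, array([ 462.1, -295.8]), array([36.7, 24.5]), 76.9, np.float64(0.0251), array([ 0.463 , -0.2962]))
1204 [[-0.0099, -0.0395, -0.0398], [0.0075, -0.027, -0.0304], [0.0116, -0.0262, -0.0207], [0.012, -0.026, -0.0159], [0.0123, -0.0259, -0.0143]]
[ 0.00329794 -0.02631077 -0.01870935]
1190 [[-0.0099, 0.0248, -0.0398], [0.0075, 0.0258, -0.0303], [0.0116, 0.0361, -0.0204], [0.012, 0.0383, -0.016], [0.0121, 0.0388, -0.0146]]
[ 0.00365194  0.02501864 -0.0186326 ]
```

View pics/w2.png

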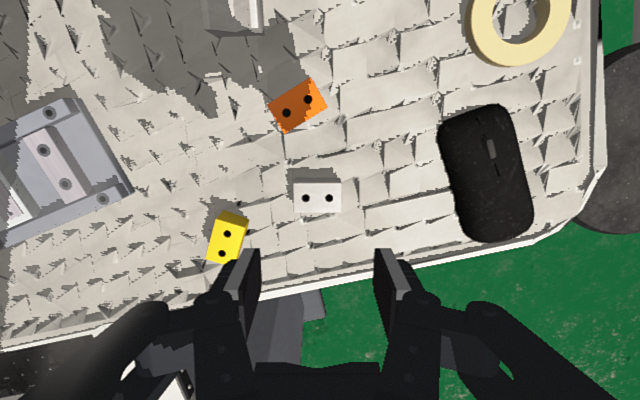

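Block confirmed centred, (318,195) in the picture. The wrist depth puts the fingertips near tool z = -15 mm, which disagrees with the stated +22 mm. I'll check that from the fixed cameras.

```bash
python3 - <<'E'
from h import *
o=bot.get_obs();W=tool(o)
for n in("side","scene"):
    p=viewer.camera(n);T=campose(p);C=cloud(p,T);L=(C-W[:3,3])@W[:3,:3];save(p,n+"2")
    m=(abs(L[...,0])<.03)&(abs(L[...,1])<.06)&(L[...,2]<.075)&(L[...,2]>-.12)
    q=L[m];print(n,m.sum())
    for a in np.arange(-.12,.075,.01):
        s=q[(q[:,2]>=a)&(q[:,2]<a+.01)]
        if len(s):print(round(a,3),len(s),s.min(0).round(3)[:2],s.max(0).round(3)[:2])
    print(proj(p,T,W[:3,3]),proj(p,T,W[:3,3]+.022*W[:3,2]))
    u,v=proj(p,T,W[:3,3]).astype(int);c=p["color"][max(v-60,0):v+60,u-60:u+60]
    cv2.imwrite(f"pics/{n}2c.png",cv2.resize(c,None,fx=4,fy=4)[...,::-1]);print(c.shape)
a=cv2.imread("pics/side2c.png");b=cv2.imread("pics/scene2c.png");h=min(len(a),len(b));cv2.imwrite("pics/cmp.png",cv2.resize(np.hstack([a[:h],b[:h]]),None,fx=.8,fy=.8))
E
```

```text
side 929
-0.12 211 [-0.017  0.008] [0.021 0.06 ]
-0.11 82 [-0.017  0.009] [0.021 0.06 ]
-0.1 85 [-0.016 -0.02 ] [0.019 0.06 ]
-0.09 152 [-0.015 -0.025] [0.019 0.059]
-0.08 77 [-0.01  -0.022] [0.018 0.06 ]
-0.07 111 [-0.009 -0.031] [0.015 0.059]
-0.06 21 [ 0.009 -0.031] [0.015 0.041]
-0.05 31 [ 0.008 -0.032] [0.013 0.034]
-0.04 62 [-0.005 -0.03 ] [0.013 0.041]
-0.03 80 [-0.009 -0.03 ] [0.013 0.041]
-0.02 17 [ 0.005 -0.027] [0.013 0.033]
[279.9109953 287.3402751] [280.726411   295.61125247]
(120, 120, 3)
scene 874
-0.12 125 [-0.023 -0.059] [0.005 0.06 ]
-0.11 108 [-0.022 -0.06 ] [0.01 0.06]
-0.1 118 [-0.021 -0.06 ] [0.014 0.057]
-0.09 104 [-0.021 -0.06 ] [0.012 0.06 ]
-0.08 98 [-0.016 -0.06 ] [0.011 0.059]
-0.07 92 [-0.016 -0.059] [0.015 0.053]
-0.06 50 [-0.014 -0.04 ] [0.012 0.034]
-0.05 65 [-0.015 -0.043] [0.011 0.041]
-0.04 55 [-0.015 -0.041] [0.013 0.039]
-0.03 48 [-0.014 -0.041] [0.011 0.037]
-0.02 11 [-0.01  -0.033] [0.009 0.029]
[410.81637654 151.14398223] [409.82103336 158.44280288]
(120, 120, 3)
```

View pics/cmp.png

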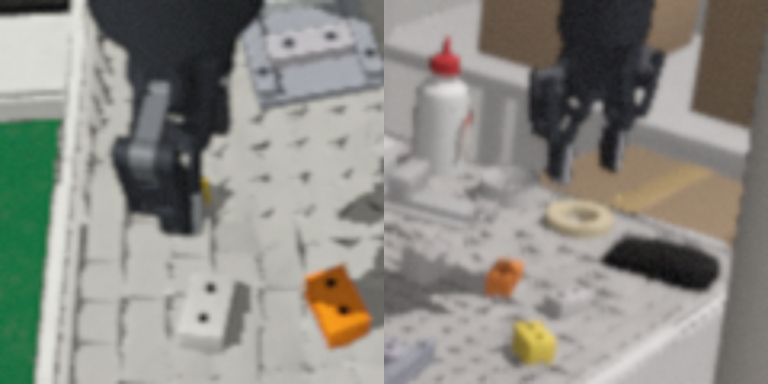

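Both fixed cameras agree: at this opening the tips end about 14 mm behind the reported TCP, so I'll use that measured offset rather than the stated one. I'm descending in stages.

Call:
move_arm(offset=[[0,0,3],[0,0,3],[0,0,3],[0,0,0],[0,0,0]], twist=[[0,0,0],[0,0,0],[0,0,0],[0,0,0],[0,0,0]], grip=[0.6,0.6,0.6,0.6,0.6])

```text
time: 3.5
ee_pos: [0.4625, -0.2965, 0.031]
tcp_rot: [180.0, -0.0, -13.4]
wrist_force: [-0.7, -0.1, 0.4]
opening: 0.051
grasp_force: 0.0
```

```bash
cat >> h.py <<'E'
def tips(L,yr=(.003,.06)):
    for s in(-1,1):
        m=(s*L[...,1]>yr[0])&(s*L[...,1]<yr[1])&(abs(L[...,0])<.014)&(L[...,2]<.003)&(L[...,2]>-.05)
        q=L[m]
        if len(q)>20: print("tip",s,len(q),"z max/99",np.nanmax(q[:,2]).round(4),np.nanpercentile(q[:,2],99).round(4),"y inner",np.nanpercentile(s*q[:,1],3).round(4))
E
python3 - <<'E'
from h import *
o,p,T,C,W,L=wrist("w3");print(o["time"],o["ee_pos"],o["tcp_rot"],o["opening"],o["wrist_force"])
print(fit(C,(.4621,-.2958),.02,.028,.028));tips(L,(.02,.06))
E
```

```text
3.5 [ 0.46248139 -0.29650967  0.03103174] [ 1.79987726e+02 -3.72424033e-02 -1.34234267e+01] 0.051001598691851745 [-0.72699762 -0.05476723  0.38134556]
(3213, array([ 462.5, -296.3]), array([37., 25.]), 76.2, np.float64(0.0251), array([ 0.4634, -0.2966]))
tip -1 1892 z max/99 -0.0141 -0.0164 y inner 0.0261
tip 1 1897 z max/99 -0.0141 -0.0164 y inner 0.0248
```

Call:
move_arm(offset=[[0,0,2],[0,0,1],[0,0,0],[0,0,0],[0,0,0]], twist=[[0,0,0],[0,0,0],[0,0,0],[0,0,0],[0,0,0]], grip=[0.6,0.6,0.6,0.3,0.3], force=50)

```text
time: 4.05
ee_pos: [0.4628, -0.2967, 0.0011]
tcp_rot: [180.0, -0.1, -13.5]
wrist_force: [0.2, 0.4, -0.1]
opening: 0.0356
grasp_force: 50.2
```

Call:
move_arm(offset=[[0,0,0],[0,0,0],[0,0,0]], twist=[[0,0,0],[0,0,0],[0,0,0]], grip=[0.2,0.2,0.2])

```text
time: 4.35
ee_pos: [0.4628, -0.2967, 0.001]
tcp_rot: [180.0, -0.1, -13.5]
wrist_force: [-0.3, 0.2, 5.8]
opening: 0.0359
grasp_force: 50.9
```

```bash
python3 - <<'E'
from h import *
o,p,T,C,W,L=wrist("w4");print(o["time"],o["ee_pos"],o["tcp_rot"],o["opening"],o["grasp_force"],o["wrist_force"])
print(fit(C,(.4621,-.2958),.022,.028,.024));tips(L,(.0195,.06))
E
```

```text
4.35 [ 0.46281713 -0.29668376  0.00102249] [ 1.79964369e+02 -1.07408240e-01 -1.34732125e+01] 0.03585809936031624 50.94262719154358 [-0.28471196  0.23420253  5.84352829]
(4447, array([ 462.7, -296.2]), array([41.3, 25. ]), 76.9, np.float64(0.0251), array([ 0.4638, -0.2963]))
tip -1 4100 z max/99 0.0015 -0.0001 y inner 0.0203
tip 1 4149 z max/99 0.0024 0.0007 y inner 0.0204
```

Call:
move_arm(offset=[[0,0,-1],[0,0,-3],[0,0,-4],[0,0,-4],[0,0,0]], twist=[[0,0,0],[0,0,0],[0,0,0],[0,0,0],[0,0,0]], grip=[0.2,0.2,0.2,0.2,0.2])

```text
time: 4.9
ee_pos: [0.4642, -0.2976, 0.1263]
tcp_rot: [179.8, -0.5, -13.5]
wrist_force: [0.2, 0.1, -0.6]
opening: 0.0356
grasp_force: 50.3
```

```bash
python3 - <<'E'
from h import *
o,p,T,C,W,L=wrist("w5");print(o["time"],o["ee_pos"],o["tcp_rot"],o["opening"],o["grasp_force"],o["wrist_force"])
m=(abs(L[...,1])<.017)&(L[...,0]<.02)&(abs(L[...,0])<.03)&(abs(L[...,2])<.06);q=L[m];print(len(q),np.nanpercentile(q,[2,50,98],axis=0).round(4).tolist())
tips(L,(.0195,.06))
E
```

```text
4.9 [ 0.46416094 -0.29757811  0.12629281] [179.83616809  -0.46748356 -13.47346218] 0.03561439911682618 50.30972242355347 [ 0.15787449  0.14437882 -0.58409295]
5430 [[-0.0114, -0.0163, -0.0251], [0.0051, 0.0, -0.0238], [0.0119, 0.0163, -0.002]]
tip -1 997 z max/99 -0.0157 -0.0173 y inner 0.0197
tip 1 851 z max/99 -0.0162 -0.0174 y inner 0.0197
```

View pics/w5.png

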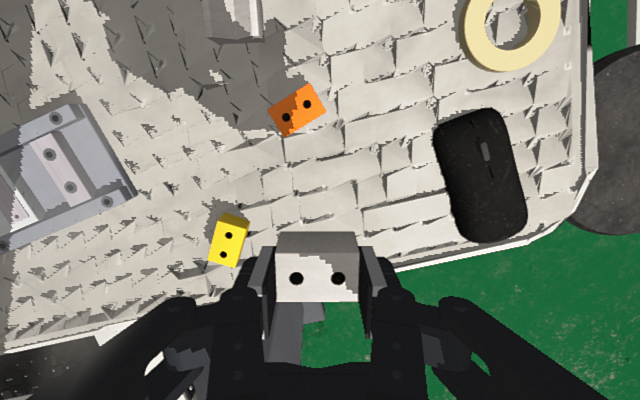

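Block is held level and centred (317,280), pads overlapping about 10 mm at its top, so the tips will clear the rails. Now the transfer over the channel.

Call:
move_arm(offset=[[0.2,-3.6,-0.5],[0.2,-3.6,-0.5],[0.2,-3.6,0],[0.2,-3.6,0],[0.2,-3.6,0]], twist=[[0,0,0],[0,0,0],[0,0,0],[0,0,0],[0,0,0]], grip=[0.2,0.2,0.2,0.2,0.2])

```text
time: 5.45
ee_pos: [0.5134, -0.1221, 0.1287]
tcp_rot: [180.0, 0.1, -13.4]
wrist_force: [0.5, 0.5, -1.5]
opening: 0.0358
grasp_force: 50.4
```

Call:
move_arm(offset=[[0.1,-3.8,0],[0,0,0],[0,0,0],[0,0,0],[0,0,0]], twist=[[0,0,0],[0,0,-0.144],[0,0,-0.144],[0,0,-0.144],[0,0,-0.144]], grip=[0.2,0.2,0.2,0.2,0.2])

```text
time: 5.95
ee_pos: [0.5193, -0.1054, 0.1288]
tcp_rot: [-179.3, -0.4, 21.4]
wrist_force: [-0.5, -1.1, -1.6]
opening: 0.0355
grasp_force: 50.4
```

Call:
move_arm(offset=[[0,0,0],[0,0,0],[0,0,0],[0,0,0],[0,0,0]], twist=[[0,0,-0.144],[0,0,-0.144],[0,0,-0.144],[0,0,-0.144],[0,0,-0.144]], grip=[0.2,0.2,0.2,0.2,0.2])

```text
time: 6.45
ee_pos: [0.5193, -0.1055, 0.1288]
tcp_rot: [-179.7, -0.8, 62.7]
wrist_force: [0.2, 0.6, -0.7]
opening: 0.0356
grasp_force: 50.3
```

Call:
move_arm(offset=[[0,0,0],[0,0,0],[0,0,0],[0,0,0],[0,0,0]], twist=[[0,0,-0.144],[0,0,-0.144],[0,0,-0.144],[0,0,-0.144],[0,0,-0.144]], grip=[0.2,0.2,0.2,0.2,0.2])

```text
time: 6.95
ee_pos: [0.5193, -0.1055, 0.1288]
tcp_rot: [179.7, -0.8, 103.9]
wrist_force: [0.2, -0.5, -1.6]
opening: 0.0357
grasp_force: 50.3
```

Call:
move_arm(offset=[[0,0,0],[0,0,0]], twist=[[0,0,0],[0,0,0]], grip=[0.2,0.2])

```text
time: 7.15
ee_pos: [0.5195, -0.1054, 0.1292]
tcp_rot: [179.7, -0.8, 103.4]
wrist_force: [0.5, 0.4, -1.9]
opening: 0.0355
grasp_force: 50.3
```

```bash
python3 - <<'E'
from h import *
o,p,T,C,W,L=wrist("w6");print(o["time"],o["ee_pos"],o["tcp_rot"],o["opening"],o["grasp_force"],np.round(o["q"],1))
for t in["channel","carrier","thin_stop","thick_stop"]:
    for r in finder.pinpoint(p,t)[:2]:
        u,v=r["position"];print(t,round(r["p"],2),np.round([u,v]),on_z(p,T,u,v,0 if t=="channel" else .01).round(4))
E
```

```text
7.15 [ 0.51948431 -0.10544055  0.12917097] [179.70691373  -0.76978065 103.36515228] 0.03554984014693613 50.34581959247589 [-11.9   1.4  -3.6  85.    0.8  64.7]
carrier 0.73 [336.  97.] [ 0.5181 -0.0278  0.01  ]
thin_stop 0.75 [328. 195.] [ 0.5305 -0.1061  0.01  ]
thick_stop 0.4 [336.  99.] [ 0.5182 -0.0295  0.01  ]
```

View pics/w6.png

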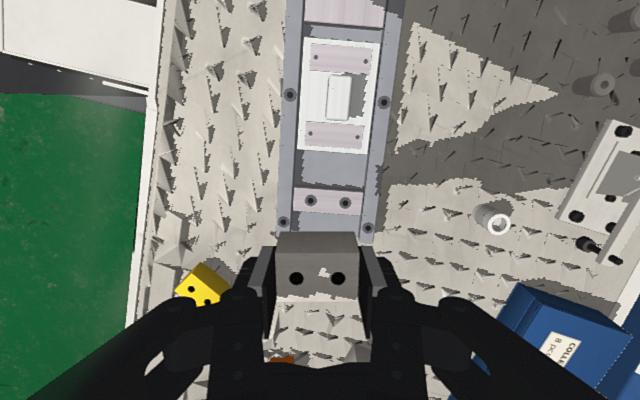

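The wrist picture shows the wide gap (300–375, 153–188) between carrier and thin stop (two screws, row 200). I'll measure gap and channel from depth.

```bash
cat > gap.py <<'E'
from h import *
import sys
d=np.load(sys.argv[1]+".npz");C=d["C"].reshape(-1,3);W=d["W"]
C=C[np.isfinite(C[:,2])];f=C[(C[:,2]<.016)&(C[:,2]>.006)]
# rails+plates top: z 18..26 points in region; yaw from min width across channel
c0=np.array([.522,-.07]);q=C[(C[:,2]>.018)&(C[:,2]<.0265)&(np.abs(C[:,:2]-c0).max(1)<.09)][:,:2]
best=[]
for a in np.radians(np.arange(4,22,.1)):
    x=(q-c0)@[np.cos(a),np.sin(a)];y=(q-c0)@[-np.sin(a),np.cos(a)]
    # sharpness of the outer edges: width of 82 in the band
    lo,hi=np.percentile(x,[1.5,98.5]);best.append((hi-lo,a,(hi+lo)/2))
# rail-edge line fit: per y-slice extremes
w,a,xm=min(best)
for _ in range(4):
    ex=np.array([np.cos(a),np.sin(a)]);ey=np.array([-ex[1],ex[0]]);x=(q-c0)@ex;y=(q-c0)@ey
    S=[]
    for s in np.arange(-.04,.07,.004):
        k=(y>=s)&(y<s+.004)&(abs(x-xm)<.046)
        if k.sum()>20:
            l,h=np.percentile(x[k],[.5,99.5])
            if .078<h-l<.086:S.append((s+.002,l,h))
    S=np.array(S);p=[np.polyfit(S[:,0],S[:,i],1) for i in(1,2)];da=-np.mean([t[0] for t in p]);xm=np.mean([t[1] for t in p]);a+=da
ex=np.array([np.cos(a),np.sin(a)]);ey=np.array([-ex[1],ex[0]])
print("yaw",np.degrees(a).round(2),"slopes",[t[0].round(4) for t in p],len(S),"width",np.mean(S[:,2]-S[:,1]).round(4))
cc=c0+ex*xm   # on channel axis
X=(C[:,:2]-cc)@ex;Y=(C[:,:2]-cc)@ey
for lo,hi in((-.022,-.011),(-.006,.006),(.011,.022)):
    k=(X>lo)&(X<hi)&(abs(Y)<.07);t=Y[k&(C[:,2]>.017)&(C[:,2]<.027)];fl=Y[k&(C[:,2]<.0135)&(C[:,2]>.006)]
    fl=fl[(fl>-.045)&(fl<.02)];m=np.median(fl);st=t[t<m];ca=t[t>m]
    print("strip",lo,"stop face",st.max().round(4),"carrier face",ca.min().round(4),"floor",np.percentile(fl,[1,99]).round(4),"zfloor",np.median(C[k&(C[:,2]<.0135)&(C[:,2]>.006),2]).round(4))
lug=C[(C[:,2]>.036)&(C[:,2]<.050)&(abs(X)<.02)&(Y>.02)&(Y<.12)]
if len(lug)>50:
    print("lug",cv2.minAreaRect(((lug[:,:2]-cc)@np.c_[ex,ey]*1000).astype(np.float32)),np.median(lug[:,2]),len(lug))
print("cc",cc,"ex",ex,"ey",ey)
E
python3 gap.py w6
```

```text
yaw 8.97 slopes [np.float64(0.0013), np.float64(-0.0013)] 28 width 0.081
strip -0.022 stop face -0.0289 carrier face 0.0011 floor [-0.0294 -0.0008] zfloor 0.0101
strip -0.006 stop face -0.0289 carrier face 0.001 floor [-0.0293 -0.0008] zfloor 0.0101
strip 0.011 stop face -0.0288 carrier face 0.001 floor [-0.0293 -0.0007] zfloor 0.0101
lug ((0.0852823257446289, 41.02190017700195), (16.076473236083984, 29.95816421508789), 0.007967130281031132) 0.04400062061093142 1060
cc [ 0.5241118  -0.06966657] ex [0.98776367 0.15595813] ey [-0.15595813  0.98776367]
```

Gap is 29.9 mm and the channel yaw 8.97°; the lug measures 16.1 x 30.0 at z 44 mm, all consistent. The tool is about 0.8° off level, so I'll compute the correction.

```bash
cat >> h.py <<'E'
def step(o,xy,psi,z=None):
    Rw=R.from_euler("xyz",o["tcp_rot"],degrees=True);G=R.from_euler("xyz",[180,0,psi],degrees=True)
    t=np.r_[xy,o["ee_pos"][2] if z is None else z]
    print("twist",(Rw.inv()*G).as_rotvec().round(4),"then offset cm",(G.inv().apply(t-o["ee_pos"])*100).round(2))
E
python3 -c "
from h import *
o=bot.get_obs();step(o,(.52628,-.08340),98.97)"
```

```text
twist [ 0.0053 -0.0132  0.0801] then offset cm [2.06 0.99 0.  ]
```

Call:
move_arm(offset=[[0,0,0],[2.06,1.0,0],[0,0,2],[0,0,0],[0,0,0]], twist=[[0.005,-0.013,0.08],[0,0,0],[0,0,0],[0,0,0],[0,0,0]], grip=[0.2,0.2,0.2,0.2,0.2])

```text
time: 7.9
ee_pos: [0.5261, -0.0833, 0.1097]
tcp_rot: [-180.0, -0.0, 99.0]
wrist_force: [1.0, -0.2, -0.4]
opening: 0.0359
grasp_force: 50.3
```

```bash
python3 - <<'E'
from h import *
o,p,T,C,W,L=wrist("w7");print(o["time"],o["ee_pos"],o["tcp_rot"],o["opening"]);step(o,(.52628,-.08340),98.97)
m=(abs(L[...,1])<.016)&(L[...,2]<-.015)&(abs(L[...,0])<.03)&(L[...,2]>-.03);q=L[m];print("block top",np.nanpercentile(q,[1,50,99],axis=0).round(4).tolist())
m=(abs(L[...,1])<.016)&(L[...,2]<.01)&(abs(L[...,0])<.03)&(L[...,2]>-.018);q=L[m];print("front face",np.nanpercentile(q,[1,50,99],axis=0).round(4).tolist())
E
python3 gap.py w7
```

```text
7.9 [ 0.52606782 -0.08333863  0.10971337] [-1.79976242e+02 -2.05452015e-02  9.90417910e+01] 0.035940252673557986
twist [-0.0004 -0.0004  0.0013] then offset cm [-0.01  0.02  0.  ]
block top [[-0.0122, -0.0157, -0.0253], [0.002, -0.0001, -0.0239], [0.0117, 0.0157, -0.0156]]
front face [[0.0106, -0.0156, -0.0178], [0.0112, 0.0003, -0.0098], [0.0118, 0.0157, -0.0]]
yaw 8.95 slopes [np.float64(0.0015), np.float64(-0.0015)] 28 width 0.081
strip -0.022 stop face -0.0286 carrier face 0.0014 floor [-0.0295 -0.0017] zfloor 0.0101
strip -0.006 stop face -0.0285 carrier face 0.0018 floor [-0.0297 -0.0017] zfloor 0.0101
strip 0.011 stop face -0.0287 carrier face 0.0006 floor [-0.0295 -0.0024] zfloor 0.0101
lug ((-0.12069320678710938, 41.224510192871094), (29.64901351928711, 15.66524600982666), 89.92411804199219) 0.0440332083352406 1175
cc [ 0.52414692 -0.0696617 ] ex [0.98781198 0.15565182] ey [-0.15565182  0.98781198]
```

Call:
move_arm(offset=[[0,0,3],[0,0,3],[0,0,2],[0,0,1.2],[0,0,0]], twist=[[0,0,0],[0,0,0],[0,0,0],[0,0,0],[0,0,0]], grip=[0.2,0.2,0.2,0.2,0.2])

```text
time: 8.45
ee_pos: [0.5258, -0.0834, 0.0169]
tcp_rot: [-179.9, -0.0, 99.0]
wrist_force: [-0.7, 0.6, -0.9]
opening: 0.0359
grasp_force: 50.4
```

Call:
move_arm(offset=[[0,0,0.15],[0,0,0.1],[0,0,0]], twist=[[0,0,0],[0,0,0],[0,0,0]], grip=[0.2,0.2,0.2])

```text
time: 8.75
ee_pos: [0.527, -0.0834, 0.0162]
tcp_rot: [179.9, 0.0, 99.1]
wrist_force: [0.3, 0.3, -0.9]
opening: 0.0357
grasp_force: 50.4
```

Call:
move_arm(offset=[[0,0,0.1],[0,0,0]], twist=[[0,0,0],[0,0,0]], grip=[0.2,0.2])

```text
time: 8.95
ee_pos: [0.5266, -0.0833, 0.0144]
tcp_rot: [180.0, -0.0, 99.1]
wrist_force: [-0.2, 0.2, -1.3]
opening: 0.0357
grasp_force: 50.4
```

Call:
move_arm(offset=[[0,0,0.1],[0,0,0.1],[0,0,0]], twist=[[0,0,0],[0,0,0],[0,0,0]], grip=[0.2,0.2,0.2])

```text
time: 9.25
ee_pos: [0.5263, -0.0832, 0.012]
tcp_rot: [180.0, -0.0, 99.1]
wrist_force: [-0.0, 0.2, -1.5]
opening: 0.0356
grasp_force: 50.4
```

Call:
move_arm(offset=[[0,0,0.1],[0,0,0]], twist=[[0,0,0],[0,0,0]], grip=[0.2,0.2])

```text
time: 9.45
ee_pos: [0.5264, -0.0833, 0.0111]
tcp_rot: [180.0, -0.0, 99.1]
wrist_force: [-0.3, 0.5, -0.9]
opening: 0.0355
grasp_force: 50.5
```

Call:
move_arm(offset=[[0,0,0.05],[0,0,0]], twist=[[0,0,0],[0,0,0]], grip=[0.2,0.2])

```text
time: 9.65
ee_pos: [0.5265, -0.0833, 0.0111]
tcp_rot: [180.0, -0.0, 99.1]
wrist_force: [-1.7, 0.0, 3.7]
opening: 0.0355
grasp_force: 50.9
```

```bash
python3 - <<'E'
from h import *
o,p,T,C,W,L=wrist("w8");print(o["time"],o["ee_pos"],o["tcp_rot"],o["wrist_force"])
m=(abs(L[...,1])<.012)&(abs(L[...,0])<.009)&(L[...,2]<-.015)&(L[...,2]>-.035);print("block top z",np.nanmedian(C[m][:,2]),np.nanpercentile(C[m][:,2],[5,95]))
tips(L,(.0195,.06))
E
```

```text
9.65 [ 0.52648656 -0.08328524  0.01107961] [ 1.79961616e+02 -2.78762499e-03  9.90705652e+01] [-1.7428035   0.02124453  3.72553307]
block top z 0.03517946409202927 [0.03422896 0.03607754]
tip -1 2088 z max/99 0.0024 0.0018 y inner 0.0199
tip 1 2105 z max/99 0.0029 0.0018 y inner 0.0199
```

Block is on the floor: contact force about 5 N, top at 35.2 mm. Releasing and lifting.

Call:
move_arm(offset=[[0,0,0],[0,0,0],[0,0,0],[0,0,0]], twist=[[0,0,0],[0,0,0],[0,0,0],[0,0,0]], grip=[0.55,0.6,0.6,0.6], force=20)

```text
time: 10.1
ee_pos: [0.5264, -0.0833, 0.0106]
tcp_rot: [180.0, -0.0, 99.1]
wrist_force: [0.5, 0.4, -0.4]
opening: 0.051
grasp_force: 0.0
```

Call:
move_arm(offset=[[0,0,-1],[0,0,-2.5],[0,0,-3.5],[0,0,-3],[0,0,0]], twist=[[0,0,0],[0,0,0],[0,0,0],[0,0,0],[0,0,0]], grip=[0.6,0.6,0.6,0.6,0.6])

```text
time: 10.6
ee_pos: [0.5285, -0.0836, 0.116]
tcp_rot: [179.6, 0.1, 99.1]
wrist_force: [0.2, -0.2, -0.4]
opening: 0.0513
grasp_force: 0.0
```

```bash
python3 - <<'E'
from h import *
o,p,T,C,W,L=wrist("w9");print(o["time"],o["ee_pos"],o["tcp_rot"],o["opening"],o["wrist_force"])
print(fit(C,(.5263,-.0834),.0315,.038,.03))
E
python3 gap.py w9
```

```text
10.6 [ 0.52850369 -0.0836484   0.11604146] [1.79581676e+02 1.20888643e-01 9.90676860e+01] 0.051325389613422104 [ 0.17369151 -0.19970951 -0.40887797]
(1653, array([527. , -83.8]), array([37. , 24.3]), 9.3, np.float64(0.0351), array([ 0.527 , -0.0833]))
yaw 8.98 slopes [np.float64(0.0016), np.float64(-0.0016)] 28 width 0.081
strip -0.022 stop face -0.0287 carrier face -0.0031 floor [-0.0292 -0.0016] zfloor 0.0101
strip -0.006 stop face -0.0025 carrier face -0.0025 floor [-0.003  -0.0015] zfloor 0.01
strip 0.011 stop face -0.0288 carrier face -0.0028 floor [-0.0292 -0.0017] zfloor 0.0101
lug ((0.09122323989868164, 41.183109283447266), (29.208768844604492, 15.797906875610352), 89.20843505859375) 0.04395782831700337 1106
cc [ 0.52412818 -0.0696637 ] ex [0.98774365 0.15608483] ey [-0.15608483  0.98774365]
```

View pics/w9.png

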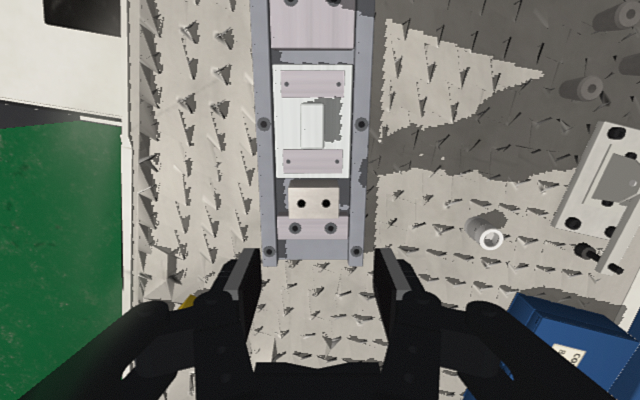

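Block is seated at (315,203), top at 35.1 mm, square in the gap with clear floor on the carrier side. Before going to the far side of the lug I'll check for obstacles where wrist and camera will be.

```bash
python3 - <<'E'
from h import *
o=bot.get_obs();step(o,(.5124,.0044),98.97)
for n in("side","scene"):
    p=viewer.camera(n);C=cloud(p,campose(p)).reshape(-1,3)
    for y in np.arange(0,.26,.04):
        k=(C[:,0]>.40)&(C[:,0]<.62)&(C[:,1]>y)&(C[:,1]<y+.04)&(C[:,2]>.05)&(C[:,2]<.5)
        q=C[k]
        if len(q)>5:print(n,round(y,2),len(q),q.min(0).round(3),q.max(0).round(3))
E
```

```text
twist [0.0048 0.0012 0.0017] then offset cm [ 8.92 -0.14 -0.  ]
```

Call:
move_arm(offset=[[0,0,0],[3,0,0],[3,0,0],[2.9,0,0],[0,0,0]], twist=[[0,0,0],[0,0,0],[0,0,0],[0,0,0],[0,0,0]], grip=[0,0,0,0,0], force=60)

```text
time: 11.25
ee_pos: [0.5113, 0.007, 0.1097]
tcp_rot: [-179.9, -0.1, 99.2]
wrist_force: [-0.5, -0.2, -0.0]
opening: -0.0001
grasp_force: 0.0
```

Call:
move_arm(offset=[[0,0,0],[0,0,0],[0,0,0]], twist=[[0,0,0],[0,0,0],[0,0,0]], grip=[0,0,0])

```text
time: 11.55
ee_pos: [0.5124, 0.0038, 0.1104]
tcp_rot: [-180.0, -0.0, 99.0]
wrist_force: [-0.0, 0.5, 0.4]
opening: 0.0004
grasp_force: 0.0
```

```bash
python3 - <<'E'
from h import *
o,p,T,C,W,L=wrist("w10");print(o["time"],o["ee_pos"],o["tcp_rot"],o["opening"],o["wrist_force"])
tips(L,(0,.03));step(o,(.5124,.0044),98.97)
m=(abs(L[...,1])<.03)&(abs(L[...,0])<.02)&(L[...,2]>-.03)&(L[...,2]<.0);print("xy extent",np.nanmin(L[m],0),np.nanmax(L[m],0))
# objects below
cc=np.array([.52413,-.06966]);ex=np.array([.98777,.1559]);ey=np.array([-.1559,.98777])
P=C.reshape(-1,3);P=P[np.isfinite(P[:,2])];X=(P[:,:2]-cc)@ex;Y=(P[:,:2]-cc)@ey
g=P[(P[:,2]>.0405)&(P[:,2]<.047)&(abs(X)<.02)&(Y<.07)];print("lug",np.percentile((g[:,:2]-cc)@ey,[1,99]),np.percentile((g[:,:2]-cc)@ex,[1,99]))
for y in np.arange(.055,.13,.01):
    k=(abs(X)<.02)&(Y>y)&(Y<y+.01)&(P[:,2]<.06)
    if k.any():print(round(y,3),k.sum(),P[k,2].max().round(4))
E
```

```text
11.55 [0.5123681  0.00383943 0.11041371] [-1.79996935e+02 -8.79144885e-03  9.90108887e+01] 0.00037085079721526856 [-0.01944371  0.53953549  0.43784546]
tip -1 1239 z max/99 -0.0153 -0.0164 y inner 0.0003
tip 1 1548 z max/99 -0.015 -0.0169 y inner 0.0001
twist [-0.0001 -0.0002  0.0007] then offset cm [0.05 0.01 0.  ]
xy extent [ 0.00600827 -0.0130041  -0.02998768] [ 0.01185822  0.01404565 -0.01499445]
lug [0.04826017 0.05649097] [-0.0078428   0.00781112]
0.055 864 0.0448
0.065 669 0.0252
0.075 897 0.0251
0.085 485 0.0238
0.095 761 0.0242
0.105 753 0.0241
0.115 816 0.0244
0.125 795 0.0246
```

Path is clear and the shut fingers stand 6 mm behind the lug's back face. Descending so the tips stay about 5 mm above the plate.

Call:
move_arm(offset=[[0,0,3],[0,0,3],[0,0,2.6],[0,0,0.9],[0,0,0]], twist=[[0,0,0],[0,0,0],[0,0,0],[0,0,0],[0,0,0]], grip=[0,0,0,0,0])

```text
time: 12.1
ee_pos: [0.5116, 0.0042, 0.0147]
tcp_rot: [-179.9, -0.0, 99.0]
wrist_force: [0.1, -0.2, 0.4]
opening: -0.0002
grasp_force: 0.0
```

Call:
move_arm(offset=[[0,0,0],[-0.2,0,0],[-0.2,0,0],[0,0,0]], twist=[[0,0,0],[0,0,0],[0,0,0],[0,0,0]], grip=[0,0,0,0])

```text
time: 12.5
ee_pos: [0.5136, 0.0004, 0.0165]
tcp_rot: [179.9, 0.0, 99.1]
wrist_force: [-0.0, -0.2, 0.3]
opening: -0.0002
grasp_force: 0.0
```

Call:
move_arm(offset=[[-0.1,0,0],[-0.1,0,0],[-0.1,0,0],[-0.1,0,0],[0,0,0]], twist=[[0,0,0],[0,0,0],[0,0,0],[0,0,0],[0,0,0]], grip=[0,0,0,0,0])

```text
time: 13.0
ee_pos: [0.5136, -0.0034, 0.0157]
tcp_rot: [180.0, -0.0, 99.1]
wrist_force: [-0.4, -0.7, -0.3]
opening: 0.0004
grasp_force: 0.0
```

Call:
move_arm(offset=[[-0.1,0,0],[-0.1,0,0],[0,0,0]], twist=[[0,0,0],[0,0,0],[0,0,0]], grip=[0,0,0])

```text
time: 13.3
ee_pos: [0.5139, -0.005, 0.0157]
tcp_rot: [180.0, -0.0, 99.1]
wrist_force: [0.4, 2.5, -0.2]
opening: 0.0004
grasp_force: 1.7
```

In contact, sliding at about 2.5 N. Continuing in small steps.

Call:
move_arm(offset=[[-0.1,0,0],[-0.1,0,0],[0,0,0]], twist=[[0,0,0],[0,0,0],[0,0,0]], grip=[0,0,0])

```text
time: 13.6
ee_pos: [0.5143, -0.0073, 0.0157]
tcp_rot: [180.0, -0.0, 99.1]
wrist_force: [0.3, 2.7, 0.1]
opening: 0.0002
grasp_force: 1.5
```

Call:
move_arm(offset=[[-0.05,0,0],[-0.05,0,0],[0,0,0]], twist=[[0,0,0],[0,0,0],[0,0,0]], grip=[0,0,0])

```text
time: 13.9
ee_pos: [0.5144, -0.0083, 0.0157]
tcp_rot: [180.0, -0.0, 99.1]
wrist_force: [-0.7, 3.6, 0.8]
opening: 0.0002
grasp_force: 1.8
```

Call:
move_arm(offset=[[-0.05,0,0],[0,0,0]], twist=[[0,0,0],[0,0,0]], grip=[0,0])

```text
time: 14.1
ee_pos: [0.5145, -0.0088, 0.0157]
tcp_rot: [180.0, -0.0, 99.1]
wrist_force: [-0.8, 3.8, -0.2]
opening: 0.0004
grasp_force: 1.7
```

Call:
move_arm(offset=[[-0.03,0,0],[0,0,0]], twist=[[0,0,0],[0,0,0]], grip=[0,0])

```text
time: 14.3
ee_pos: [0.5146, -0.009, 0.0157]
tcp_rot: [180.0, -0.0, 99.1]
wrist_force: [-0.6, 3.7, -1.0]
opening: -0.0002
grasp_force: 1.7
```

Call:
move_arm(offset=[[-0.03,0,0],[0,0,0]], twist=[[0,0,0],[0,0,0]], grip=[0,0])

```text
time: 14.5
ee_pos: [0.5146, -0.0094, 0.0157]
tcp_rot: [180.0, -0.0, 99.1]
wrist_force: [-0.7, 3.8, -1.0]
opening: -0.0
grasp_force: 1.7
```

Call:
move_arm(offset=[[-0.03,0,0],[0,0,0]], twist=[[0,0,0],[0,0,0]], grip=[0,0])

```text
time: 14.7
ee_pos: [0.5147, -0.0097, 0.0157]
tcp_rot: [180.0, -0.0, 99.1]
wrist_force: [0.1, 2.9, 0.1]
opening: -0.0003
grasp_force: 1.6
```

Call:
move_arm(offset=[[-0.03,0,0],[0,0,0]], twist=[[0,0,0],[0,0,0]], grip=[0,0])

```text
time: 14.9
ee_pos: [0.5147, -0.0098, 0.0157]
tcp_rot: [180.0, -0.0, 99.1]
wrist_force: [-1.3, 4.8, -0.5]
opening: 0.0005
grasp_force: 2.2
```

Call:
move_arm(offset=[[-0.03,0,0],[0,0,0]], twist=[[0,0,0],[0,0,0]], grip=[0,0])

```text
time: 15.1
ee_pos: [0.5147, -0.0098, 0.0157]
tcp_rot: [180.0, -0.1, 99.1]
wrist_force: [-0.5, 6.0, 0.0]
opening: -0.0002
grasp_force: 3.1
```

It has seated: position stays, force builds. Loading up to about 10 N.

Call:
move_arm(offset=[[-0.03,0,0],[0,0,0]], twist=[[0,0,0],[0,0,0]], grip=[0,0])

```text
time: 15.3
ee_pos: [0.5147, -0.0098, 0.0157]
tcp_rot: [180.0, -0.1, 99.1]
wrist_force: [-0.8, 7.7, -0.9]
opening: 0.0
grasp_force: 3.9
```

Call:
move_arm(offset=[[-0.02,0,0],[0,0,0],[0,0,0]], twist=[[0,0,0],[0,0,0],[0,0,0]], grip=[0,0,0])

```text
time: 15.6
ee_pos: [0.5147, -0.0098, 0.0157]
tcp_rot: [180.0, -0.1, 99.1]
wrist_force: [-2.0, 9.4, 0.8]
opening: 0.0001
grasp_force: 4.4
```

```bash
python3 - <<'E'
from h import *
o,p,T,C,W,L=wrist("w11");print(o["time"],o["ee_pos"],o["tcp_rot"],o["wrist_force"],o["grasp_force"])
cc=np.array([.52413,-.06966]);ex=np.array([.98777,.1559]);ey=np.array([-.1559,.98777])
p=viewer.camera("side");save(p,"s3");T=campose(p);P=cloud(p,T).reshape(-1,3);P=P[np.isfinite(P[:,2])];X=(P[:,:2]-cc)@ex;Y=(P[:,:2]-cc)@ey
for y in np.arange(-.04,.02,.003):
    k=(abs(X)<.015)&(Y>y)&(Y<y+.003);print(round(y,3),k.sum(),np.median(P[k,2]).round(4) if k.any() else None)
u,v=proj(p,T,np.r_[cc,.02]).astype(int);c=p["color"][v-40:v+40,u-50:u+50];d=np.load("w11.npz")
cv2.imwrite("pics/s3c.png",cv2.resize(c,None,fx=5,fy=5,interpolation=cv2.INTER_CUBIC)[...,::-1])
for i in range(5): print(np.round(bot.get_obs()["wrist_force"],1))
E
```

```text
15.6 [ 0.51472482 -0.00984591  0.01569962] [ 1.79974595e+02 -1.10964222e-01  9.91077811e+01] [-2.00724723  9.39572878  0.75014302] 4.38690148293972
-0.04 16 0.0226
-0.037 16 0.0218
-0.034 34 0.0258
-0.031 54 0.0298
-0.028 17 0.0342
-0.025 16 0.0348
-0.022 14 0.0355
-0.019 14 0.0346
-0.016 15 0.0353
-0.013 12 0.0347
-0.01 17 0.0351
-0.007 154 0.4544
-0.004 368 0.4508
-0.001 150 0.4343
0.002 77 0.4225
0.005 112 0.4134
0.008 82 0.4093
0.011 105 0.312
0.014 295 0.3195
0.017 626 0.3033
[-0.7  8.7 -0.1]
[-0.7  8.7 -0.1]
[-0.7  8.7 -0.1]
[-0.7  8.7 -0.1]
[-0.7  8.7 -0.1]
```

View pics/s3c.png

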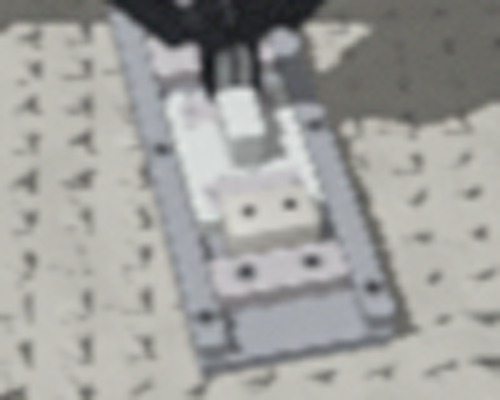

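The side view shows carrier, block (265,215) and thin stop (280,270) in one line without visible gaps, with the lug pushed by the shut fingers. Adding slightly more load and checking the joints from the wrist depth.

Call:
move_arm(offset=[[-0.02,0,0],[0,0,0],[0,0,0]], twist=[[0,0,0],[0,0,0],[0,0,0]], grip=[0,0,0])

```text
time: 16.0
ee_pos: [0.5147, -0.0099, 0.0157]
tcp_rot: [180.0, -0.1, 99.1]
wrist_force: [-2.1, 10.1, 0.4]
opening: 0.0
grasp_force: 4.9
```

```bash
python3 - <<'E'
from h import *
o,p,T,C,W,L=wrist("w12");print(o["time"],o["ee_pos"],o["wrist_force"])
cc=np.array([.52413,-.06966]);ex=np.array([.98777,.1559]);ey=np.array([-.1559,.98777])
P=C.reshape(-1,3);P=P[np.isfinite(P[:,2])];X=(P[:,:2]-cc)@ex;Y=(P[:,:2]-cc)@ey
for n,x0,x1,z0,z1,y0,y1 in(("block",-.012,.012,.033,.038,-.05,.02),("carrierL",-.024,-.021,.0195,.0265,-.01,.07),("carrierR",.021,.024,.0195,.0265,-.01,.07),("stopL",-.024,-.021,.0195,.0265,-.06,-.012),("stopR",.021,.024,.0195,.0265,-.06,-.012),("floorL",-.025,-.021,.006,.0135,-.06,.06),("floorR",.021,.025,.006,.0135,-.06,.06)):
    k=(X>x0)&(X<x1)&(P[:,2]>z0)&(P[:,2]<z1)&(Y>y0)&(Y<y1);print(n,k.sum(),np.percentile(Y[k],[0,1,99,100]).round(4) if k.any() else None)
E
```

```text
16.0 [ 0.51470803 -0.00986538  0.01573008] [-2.05017952 10.08431523  0.35456892]
block 0 None
carrierL 358 [0.0368 0.0379 0.0698 0.07  ]
carrierR 342 [0.038  0.0386 0.0696 0.07  ]
stopL 0 None
stopR 0 None
floorL 0 None
floorR 0 None
```

```bash
python3 - <<'E'
from h import *
cc=np.array([.52413,-.06966]);ex=np.array([.98777,.1559]);ey=np.array([-.1559,.98777])
P=np.load("w12.npz")["C"].reshape(-1,3);P=P[np.isfinite(P[:,2])];X=(P[:,:2]-cc)@ex;Y=(P[:,:2]-cc)@ey
for a in(-.024,-.018,.016,.021):
    k=(X>a)&(X<a+.004)&(Y>.06)&(Y<.11);fl=Y[k&(P[:,2]<.0135)&(P[:,2]>.006)];t=Y[k&(P[:,2]>.0195)&(P[:,2]<.026)]
    m=np.median(fl);print(a,"carrier rear",t[t<m].max().round(4),"thick face",t[t>m].min().round(4),"floor",np.percentile(fl,[1,99]).round(4))
E
```

```text
-0.024 carrier rear 0.0753 thick face 0.0912 floor [0.0744 0.0875]
-0.018 carrier rear 0.0751 thick face 0.0912 floor [0.0743 0.0875]
0.016 carrier rear 0.0754 thick face 0.0907 floor [0.0743 0.0872]
0.021 carrier rear 0.0754 thick face 0.0907 floor [0.0742 0.0871]
```

The carrier's rear edge is at 75.3 mm against 75.2 mm expected for full contact, and it sits square. The push reads about 10 N, so I'm handing in.

```bash
python3 -c "
from h import *
print(bot.get_obs()['wrist_force']);print(bot.job_done())"
```

```text
[-1.54581684  9.75702212  0.92664328]
the job is handed in; nothing more can be done
None
```

The setting block stands flat in the wide gap, released. The carrier is pushed by its lug against block and stop, flush to within about 0.2 mm by depth measurement. I handed the job in at about 16 s with the arm still pressing at about 10 N.

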